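Empty the cedar-ball bin into the tray

ROBOT

A 7-joint arm with a two-finger parallel gripper is mounted at the origin on the work surface. World frame = base frame: x ahead of the robot, y to its left, z up, the work surface at z = 0. Lengths are in mm, angles in degrees, forces in N, time in s.
With the tool pointing down it reaches from about 400 to 875 mm from the base axis. Payload 4.4 kg.
Tool frame: the origin (TCP) lies at the very end of the fingers, on their centre line; the grasp point (between the pads) lies 19 mm behind it; x points along the fingers, z is the direction in which the jaws open and shut, and the axes are right-handed (so a half turn about x gives the same grasp; the last joint's range is limited). The gripper opens to 85 mm and grips with 20 to 120 N. Pads are 22 mm wide; open, the fingers measure 114 mm over their backs; the gripper's body (76 mm by 85 mm) begins 54 mm behind the grasp point. The pads swing forward as they close: fully open they stand 13 mm farther back than shut.
Start: joints at [62.235, 36.005, 2.206, 86.941, -1.547, 57.084, -1.146], TCP at [264.36, -593.828, 231.313] pointing down, gripper open.
Joint ranges: [-175.42, 175.42], [-21.48, 121.26], [-71.46, 75.88], [10.55, 141.38], [-63.04, 243.04], [13.31, 113.54], [-168.57, 168.57]. Speed limits (degrees/s): [147.25, 147.25, 180, 180, 180, 180, 180].

INTERFACE

Orientations are given as a 3x3 rotation matrix whose columns are the frame's x, y, z axes.
In Python, from cell import env, optics, nets gives the robot as it stands.
- The arm moves only by the tool move_arm, never from a script. Its argument "plan" is text: rows parted by semicolons, each of 6 numbers parted by spaces: the shift along the tool's x, y, z in mm, then the turn, a rotation vector about the tool's x, y, z in rad. In form: dx dy dz ax ay az; .... A call has exactly 8 rows; each row shifts and turns the pose as measured when the row begins, along the tool's axes as they then stand; what a row does not reach is not made up. A row lasts 1/12 s, in which the tool goes at most 41.7 mm and 7.16 degrees, less where a joint would pass 70% of its speed; a pose out of reach is approached as far as the arm can. A call with a gripper value outside its range is refused whole. "gripper" is the finger opening in mm, from 0 to 85.4, set as the call begins (left out, the last holds). The fingers move at their own pace and stop on an object; "squeeze" is the grip in N (left out, the last holds). Time passes only in rows, so rows that do not move let the fingers close, or fill a call up. It gives the time, the measured TCP pose, the force and the opening at its end, in the units of the state.
- env.get_obs(): the state, without advancing time (a new reading comes with each control period).
- optics.get_image(name): name is "side" or "top" or "wrist"; returns (picture, depth): 480x640x3 uint8, blue, green, red; 480x640 float32, mm along the optical axis (not along the pixel's ray), 0 where there is no reading.
- optics.camera_model(name): a dict with "intrinsics" (3x3 intrinsics, pixels), "pose" (4x4, takes a point from camera to world coordinates); the wrist camera has in their place "T_tool_cam" (4x4, takes a point from camera to tool coordinates, whose origin is the TCP and whose axes are the tool frame's). Camera axes: x right, y down, z forward; pixel columns grow to the right and rows downward; lengths in mm; the calibration is good to about 2 mm. A picture is of the moment at which its call begins: read the wrist's pose just before it. camera_model takes no time and is no camera call.
- env.job_done(): hands the job in, once; it reports no verdict.
Trained networks look in the newest picture that a camera, given by its name, has taken for a name from the list of things; names that differ only in an ending like _2 or _b are one class to them, and where a whole thing is asked for, a point or a joint stands for the part that bears it (a point fixed in the world has none). Each returns a list of dicts, best first, with "p" (0 to 1); they miss things now and then, are a little off and sometimes report something else, mostly with a low value. They report only what shows in the picture. A call takes as long as a camera call. They do not tell look-alikes from the thing itself.
- nets.look_for(target, camera): "centre" ([x, y, z] in mm, in world coordinates, good to about 4 mm: the middle of the surface that is visible of it).
The state is a dict: "time": time; "joint_positions": joint angles; "joint_vel": joint speeds; "effort": joint torques, N m; "tcp_pos": TCP position; "tool_rot": TCP orientation; "contact_force": force on the tool from outside, world axes, zero at the start; "moment": the same for the moment, N m; "gripper_width": finger opening in mm.
Only numpy, scipy, OpenCV 4.12 (cv2) and the standard library are available. Lean on these libraries where they do the work, as an engineer would, in place of code of your own. Each camera call takes 0.05 s, during which the arm holds its last target.

TASK

In the pillow shop's sample organiser, take the white insert bin with the blue grip tab and lift it straight up out of the wooden frame, keeping it level until it is clear. Then tip its two brown cedar balls into the grey open tray, and stand the empty bin upright on the cork pad beside that tray.

Things in the scene. Friction and masses are not known exactly. Their poses are not given: they have to be found in the camera images.
- bin_blue: White hopper bin, the only one with a blue tab, 100 (x) x 72 (y) x 55 mm, 0.08-0.17 kg. Origin: centre of underside, z up, +x to its rear. Tab on the rear wall: centre x=+42, y=0, 16 thick (x), 30 wide (y), 50 to 100 mm up. Front is a 40 degree chute to an open lip at x=-48, 39 mm up. Starts in a fixed wooden frame, 2 mm play, floor 6 mm, rim 40 mm over the table, tab away from the robot within 12 degrees.
- ball_blue1_center (a point): Centre of the first brown cedar ball in the blue-tabbed bin, 30 mm across, 12 g, loose on the bin's floor. Rolls freely: it leaves over the bin's lip when the bin is tipped lip-down by 55 to 65 degrees.
- ball_blue2_center (a point): Centre of the second brown cedar ball in the blue-tabbed bin, of the same size, rolling freely.
- tray: Fixed dark board 180 (x) x 310 (y) x 8 mm on the table, left or right of the frame. Origin: centre of underside, z up, +x away from the robot within 12 degrees. Grey open tray on it: centre y=+77 mm, outside 170 (x) x 150 (y), walls 5, rim 55, inner floor 13 mm over the table. Cork pad: centre y=-80 mm, 140 (x) x 130 (y), top 12 mm over the table. Clutter to 0.18 m tall stands over 40 mm away from it and the frame.
Things that resemble listed ones, but are neither listed nor needed, are in the scene too. What is shaped like the bin_blue but turquoise is not meant. What is shaped like the part that bears ball_blue1_center but orange is not meant.

How it is judged (in metres and radians):
On the way, in this order (a step that is already met when the one before it is completed fails the run):
1. the blue-tabbed bin is lifted clear of the frame, level within 15 degrees (height (world z) of bin_blue above 0.05 m and angle between bin_blue's own z axis and vertical below 0.26 rad), for 0.2 s.
2. the bin is tipped by more than 35 degrees, held above the table (height (world z) of bin_blue above 0.05 m and angle between bin_blue's own z axis and vertical above 0.61 rad).
At the end, for the whole second after the job is handed in: Both cedar balls lie inside the grey tray, and the blue-tabbed bin stands upright (within 6 degrees), released and still on the cork pad, its centre within 40 mm of the pad's centre along each side of the pad (x of ball_blue1_center in the frame of tray between -0.082 and 0.082 m and y of ball_blue1_center in the frame of tray between 0.005 and 0.149 m and z of ball_blue1_center in the frame of tray between 0.015 and 0.05 m and x of ball_blue2_center in the frame of tray between -0.082 and 0.082 m and y of ball_blue2_center in the frame of tray between 0.005 and 0.149 m and z of ball_blue2_center in the frame of tray between 0.015 and 0.05 m and x of bin_blue in the frame of tray between -0.04 and 0.04 m and y of bin_blue in the frame of tray between -0.12 and -0.04 m and z of bin_blue in the frame of tray between 0.007 and 0.017 m and angle between bin_blue's own z axis and vertical below 0.1 rad and linear speed of bin_blue below 0.02 m/s); the robot touches nothing.
It also fails if it takes over 51 s, if anything falls off the work surface, if the arm or the gripper's body presses on something with over 40 N, if the wrist force passes 120 N, or if a joint passes its speed limit or range.

## Working session

There is one attempt and no reset: what is moved stays moved. The work goes in short steps, Python scripts to look and compute and a tool call to move; the robot and the scene stay as the last step left them, time stands still between calls to the robot, and variables do not carry over. Pictures are saved under pics/ and viewed, and the job is handed in when it is done.

Besides the shell and the picture viewer there is one more tool, called after "Emit:" as name(argument=value, ...), one argument or row to a line, values as JSON. move_arm: Moves the arm, as the interface text tells. Its arguments: {"type":"object","properties":{"plan":{"type":"string"},"gripper":{"type":"number"},"squeeze":{"type":"number"}},"required":["plan"]}

```bash
ls; mkdir -p pics; cat > h.py <<'E'
import numpy as np, cv2
from cell import env, optics, nets
def shot(n,f):
    o=env.get_obs(); im,d=optics.get_image(n); cv2.imwrite('pics/'+f+'.png',im); np.save('pics/'+f+'.npy',d); return o,im,d
def campose(n,o=None):
    m=optics.camera_model(n)
    if 'pose' in m: return m['intrinsics'],np.array(m['pose'])
    T=np.eye(4);T[:3,:3]=o['tool_rot'];T[:3,3]=o['tcp_pos']
    return m['intrinsics'],T@np.array(m['T_tool_cam'])
def cloud(d,K,T):
    v,u=np.mgrid[:d.shape[0],:d.shape[1]];K=np.array(K)
    P=np.stack([(u-K[0,2])/K[0,0]*d,(v-K[1,2])/K[1,1]*d,d],-1)
    W=P@T[:3,:3].T+T[:3,3]; W[d<=0]=np.nan
    return W
E
python3 - <<'E'
from h import *
o=env.get_obs(); print(o)
for n in ('top','side'):
    shot(n,n+'0'); print(optics.camera_model(n))
    for t in ('bin_blue','tray','ball_blue1_center'):
        for r in nets.look_for(t,n)[:5]: print(n,t,r)
print(env.get_obs()['time'])
E
```

```text
pics
{'time': 0.0, 'joint_positions': array([62.23479303, 36.05730726,  2.20228977, 86.99507792, -1.54562842,
       57.0827775 , -1.14702727]), 'joint_vel': array([ 0.02837966, -0.10253119,  0.03550879, -0.02875261, -0.00665512,
       -0.03893122, -0.02800361]), 'effort': array([ 2.15856135e-04, -5.63397002e+01,  1.22603998e+00, -1.93437767e+01,
        1.09014902e-02,  1.04322188e-02, -5.08576051e-06]), 'tcp_pos': array([ 264.10491531, -593.26193903,  230.41233275]), 'tool_rot': array([[-7.84665286e-04,  9.13580830e-01,  4.06656428e-01],
       [ 1.66557426e-03,  4.06657184e-01, -9.13579313e-01],
       [-9.99998305e-01, -3.95374940e-05, -1.84072649e-03]]), 'contact_force': array([-0.34052322,  0.64741358,  0.57310043]), 'moment': array([ 0.02103766, -0.01639254,  0.00943984]), 'gripper_width': 85.31036338779292}
{'intrinsics': array([[517.09392162,   0.        , 318.50712522],
       [  0.        , 517.09392162, 229.8749762 ],
       [  0.        ,   0.        ,   1.        ]]), 'pose': array([[ 1.78529472e-04, -9.82054265e-01,  1.88598485e-01,
         3.19316137e+02],
       [-
[... 749 characters left out ...]
-01, -2.82036513e-01,  4.44903944e-01,
         1.32312301e+02],
       [-5.26734254e-01,  4.45570003e-01, -7.23891151e-01,
         5.45683074e+02],
       [ 5.92788417e-03, -8.49660390e-01, -5.27296959e-01,
         4.76519143e+02],
       [ 0.00000000e+00,  0.00000000e+00,  0.00000000e+00,
         1.00000000e+00]])}
side bin_blue {'centre': [531.0, -239.7, 56.2], 'p': 0.71}
side bin_blue {'centre': [296.5, -232.6, 33.9], 'p': 0.69}
side tray {'centre': [498.3, 273.4, 11.4], 'p': 0.55}
side ball_blue1_center {'centre': [640.4, -206.7, 19.9], 'p': 0.44}
side ball_blue1_center {'centre': [527.3, -235.7, 36.6], 'p': 0.4}
side ball_blue1_center {'centre': [528.1, -241.5, 54.1], 'p': 0.34}
0.4
```

View pics/top0.png

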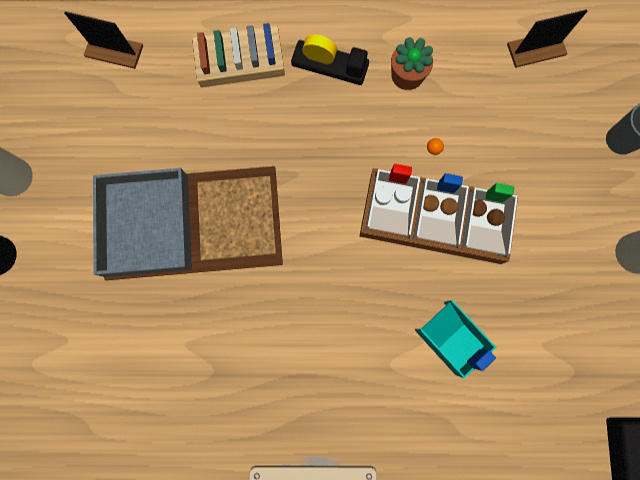

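View pics/side0.png

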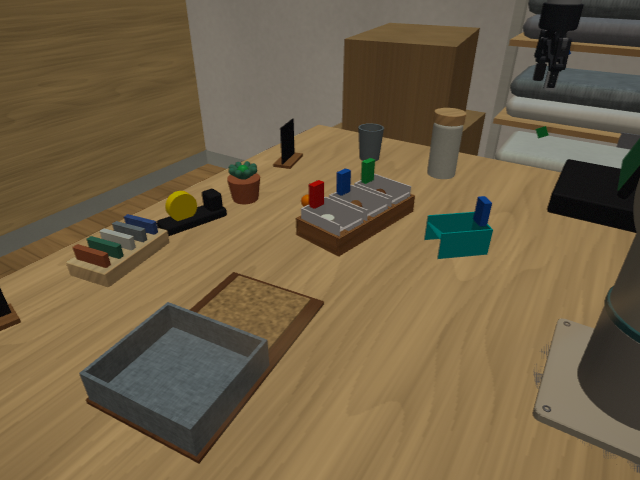

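The top picture shows the white bin with the blue tab in the middle slot (tab 450,182; balls 431,203 and 449,206). The turquoise decoy is at (457,340), the grey tray at (142,222) and the cork pad at (237,218). Next I measure the tab, bin and board poses.

```bash
python3 - <<'E'
from h import *
im=cv2.imread('pics/top0.png');d=np.load('pics/top0.npy');K,T=campose('top');W=cloud(d,K,T)
hsv=cv2.cvtColor(im,cv2.COLOR_BGR2HSV)
def stat(name,m):
    P=W[m];P=P[~np.isnan(P[:,0])];print(name,len(P),'mean',P.mean(0).round(1),'lo',P.min(0).round(1),'hi',P.max(0).round(1));return P
def roi(m,u0,v0,u1,v1):
    r=np.zeros_like(m);r[v0:v1,u0:u1]=m[v0:v1,u0:u1];return r
H,S,V=cv2.split(hsv)
cm={'red':((H<8)|(H>172))&(S>150),'blue':(H>100)&(H<130)&(S>120),'green':(H>55)&(H<90)&(S>120)}
box={'red':(380,155,420,185),'blue':(435,165,470,195),'green':(480,175,520,205)}
for n in cm:
    m=roi(cm[n],*box[n]);P=stat(n,m);Q=P[P[:,2]>98]
    if len(Q)>5: 
        r=cv2.minAreaRect(Q[:,:2].astype(np.float32));print(' top',len(Q),Q.mean(0).round(1),r)
# board
m=roi(np.isfinite(W[...,2]),80,160,290,285)
Z=W[...,2]
mz=m&(Z>5.0)
c=(mz*255).astype(np.uint8); print(mz.sum())
P=stat('board>5',mz); print(cv2.minAreaRect(P[:,:2].astype(np.float32)))
cork=roi((H>8)&(H<25)&(S>60)&(V>110)&(Z>8),185,165,285,275)
P=stat('cork',cork);print(cv2.minAreaRect(P[:,:2].astype(np.float32)),np.median(P[:,2]))
g=roi((S<90)&(Z>45),85,160,195,280);P=stat('trayrim',g);print(cv2.minAreaRect(P[:,:2].astype(np.float32)))
# frame + bins
f=roi(Z>30,355,155,525,270);P=stat('frame',f);print(cv2.minAreaRect(P[:,:2].astype(np.float32)))
f=f&(Z<75);P=stat('frame<75',f);print(cv2.minAreaRect(P[:,:2].astype(np.float32)))
E
```

```text
red 340 mean [ 566.9 -141.1   94.1] lo [ 560.1 -157.3   57.6] hi [ 579.3 -126.6  109.2]
 top 197 [ 569.2 -142.1  105.5] ((570.0507202148438, -142.34405517578125), (30.226133346557617, 15.693004608154297), 81.12443542480469)
blue 350 mean [ 550.9 -220.4   93.1] lo [ 543.9 -237.8   56.8] hi [ 562.3 -206.7  109.6]
 top 186 [ 553.  -222.   105.6] ((553.5670166015625, -222.08395385742188), (29.7778263092041, 15.212637901306152), 79.55939483642578)
green 376 mean [ 535.1 -300.    92.7] lo [ 527.6 -330.9   29.7] hi [ 546.7 -286.7  109.9]
 top 199 [ 536.7 -301.8  105.5] ((537.5289306640625, -303.01715087890625), (30.157062530517578, 15.574230194091797), 76.54438781738281)
18988
board>5 18988 mean [504.7 225.1  17.7] lo [397.7  48.3   5. ] hi [620.  410.2  61.1]
((507.18035888671875, 229.94430541992188), (365.49139404296875, 217.3428192138672), 88.47357940673828)
cork 5827 mean [512.6 137.3  12.6] lo [438.2  56.8   8. ] hi [607.6 229.4  18.3]
((522.3452758789062, 142.77447509765625), (160.91961669921875, 158.6278839111328), 5.506311893463135) 12.587387604442029
trayrim 1753 mean [500.1 298.1  53.8] lo [408.5 211.2  45. ] hi [590.7 374.8  61.1]
((499.7779541015625, 293.73712158203125), (170.96945190429688, 152.67735290527344), 4.980285167694092)
frame 6862 mean [ 511.3 -218.1   52. ] lo [ 432.  -348.7   30. ] hi [593.9 -80.6 109.9]
((512.6019287109375, -214.7676239013672), (252.65896606445312, 116.26585388183594), 78.71781921386719)
frame<75 5929 mean [ 505.  -217.2   44.5] lo [ 432.  -348.7   30. ] hi [593.9 -80.6  74.9]
((512.6019287109375, -214.7676239013672), (252.65896606445312, 116.26585388183594), 78.71781921386719)
```

```bash
cat >> h.py <<'E'
from scipy.spatial.transform import Rotation as Ro
def Rdown(yaw,tilt=0):
    # tool z along bin +x (yaw deg), x down; tilt = lip-down deg (about bin y)
    c,s=np.cos(np.radians(yaw)),np.sin(np.radians(yaw))
    bx=np.array([c,s,0]);by=np.array([-s,c,0])
    R0=np.stack([[0,0,-1],np.cross(bx,[0,0,-1]),bx],1)
    return Ro.from_rotvec(-by*np.radians(tilt)).as_matrix()@R0
def plan(p,R,n,o=None):
    o=o or env.get_obs()
    p0=np.array(o['tcp_pos']);R0=np.array(o['tool_rot'])
    rv=Ro.from_matrix(R0.T@R).as_rotvec();dp=(np.array(p)-p0)/n
    print('t',round(o['time'],2),'pos',p0.round(1),'|dp|/row',np.linalg.norm(dp).round(1),'deg/row',np.degrees(np.linalg.norm(rv)/n).round(2))
    out=[]
    for k in range(n):
        Rk=R0@Ro.from_rotvec(rv*k/n).as_matrix()
        out.append(' '.join('%g'%x for x in np.r_[(Rk.T@dp).round(1),(rv/n).round(4)]))
    for i in range(0,n,8): print('; '.join(out[i:i+8]))
E
python3 - <<'E'
from h import *
R=Rdown(-11.3); print(R.round(2))
plan([553.5,-222,190],R,16)
E
```

```text
[[ 0.    0.2   0.98]
 [ 0.    0.98 -0.2 ]
 [-1.    0.    0.  ]]
t 0.4 pos [ 264.3 -593.7  231.2] |dp|/row 29.5 deg/row 3.42
2.6 26 -13.9 -0.0597 -0 -0; 2.6 26.7 -12.3 -0.0597 -0 -0; 2.6 27.4 -10.7 -0.0597 -0 -0; 2.6 28 -9 -0.0597 -0 -0; 2.6 28.5 -7.3 -0.0597 -0 -0; 2.6 28.9 -5.6 -0.0597 -0 -0; 2.6 29.2 -3.9 -0.0597 -0 -0; 2.6 29.4 -2.2 -0.0597 -0 -0
2.6 29.4 -0.4 -0.0597 -0 -0; 2.6 29.4 1.4 -0.0597 -0 -0; 2.6 29.3 3.1 -0.0597 -0 -0; 2.6 29 4.9 -0.0597 -0 -0; 2.6 28.7 6.6 -0.0597 -0 -0; 2.6 28.2 8.3 -0.0597 -0 -0; 2.6 27.7 9.9 -0.0597 -0 -0; 2.6 27.1 11.6 -0.0597 -0 -0
```

Emit:
move_arm(
  plan="1 26 -14 -0.06 0 0; 1 26.7 -12.3 -0.06 0 0; 1 27.4 -10.7 -0.06 0 0; 1 28 -9 -0.06 0 0; 1 28.5 -7.3 -0.06 0 0; 1 29 -5.6 -0.06 0 0; 1 29 -4 -0.06 0 0; 1 29 -2 -0.06 0 0",
  gripper=70,
)

```text
time: 1.07
tcp_pos: [405.3, -409.0, 221.8]
tool_rot: [[-0.004, 0.619, 0.786], [-0.008, 0.786, -0.619], [-1.0, -0.009, 0.002]]
contact_force: [0.4, 0.6, 0.1]
gripper_width: 69.9
```

```bash
python3 - <<'E'
from h import *
plan([553.5,-222,185],Rdown(-11.3),8)
E
```

```text
t 1.07 pos [ 405.3 -409.   221.8] |dp|/row 30.2 deg/row 3.37
4.3 29.9 0.1 -0.0587 -0 0.0011; 4.4 29.8 1.8 -0.0587 -0 0.0011; 4.4 29.6 3.6 -0.0587 -0 0.0011; 4.4 29.4 5.3 -0.0587 -0 0.0011; 4.5 29 7 -0.0587 -0 0.0011; 4.5 28.5 8.7 -0.0587 -0 0.0011; 4.5 28 10.4 -0.0587 -0 0.0011; 4.6 27.3 12 -0.0587 -0 0.0011
```

Emit:
move_arm(
  plan="4.3 30 0 -0.0587 0 0.001; 4.4 30 1.8 -0.0587 0 0.001; 4.4 30 3.6 -0.0587 0 0.001; 4.4 29.6 5.3 -0.0587 0 0.001; 4.5 29 7 -0.0587 0 0.001; 4.5 28.5 8.7 -0.0587 0 0.001; 4.5 28 10.4 -0.0587 0 0.001; 4.6 27.5 12 -0.0587 0 0.001",
)

```text
time: 1.73
tcp_pos: [559.2, -211.1, 185.9]
tool_rot: [[0.004, 0.174, 0.985], [-0.005, 0.985, -0.174], [-1.0, -0.004, 0.004]]
contact_force: [-0.1, 0.1, -0.3]
gripper_width: 70.0
```

```bash
python3 - <<'E'
from h import *
o,im,d=shot('wrist','w1');K,T=campose('wrist',o);W=cloud(d,K,T)
hsv=cv2.cvtColor(im,cv2.COLOR_BGR2HSV);H,S,V=cv2.split(hsv)
m=(H>100)&(H<130)&(S>120)&(W[...,2]>100)&(W[...,2]<112)
P=W[m];print(len(P));
if len(P)>5: print(P.mean(0),cv2.minAreaRect(P[:,:2].astype(np.float32)))
print(o['joint_positions'].round(1))
plan([553.5,-222,67],Rdown(-11.3),8)
E
```

```text
922
[ 555.89084695 -222.10641407  106.22529059] ((555.8199462890625, -223.1301727294922), (28.924020767211914, 15.15363883972168), 79.30291748046875)
[ 26.   34.9 -12.8  98.4  10.2  47.5  -1.5]
t 1.78 pos [ 563.7 -202.7  185.3] |dp|/row 15.0 deg/row 0.25
14.8 -2.6 -1 0.0042 0.0009 -0.0004; 14.8 -2.6 -0.9 0.0042 0.0009 -0.0004; 14.8 -2.6 -0.9 0.0042 0.0009 -0.0004; 14.8 -2.6 -0.9 0.0042 0.0009 -0.0004; 14.8 -2.6 -0.9 0.0042 0.0009 -0.0004; 14.8 -2.6 -0.9 0.0042 0.0009 -0.0004; 14.8 -2.6 -0.8 0.0042 0.0009 -0.0004; 14.8 -2.6 -0.8 0.0042 0.0009 -0.0004
```

View pics/w1.png

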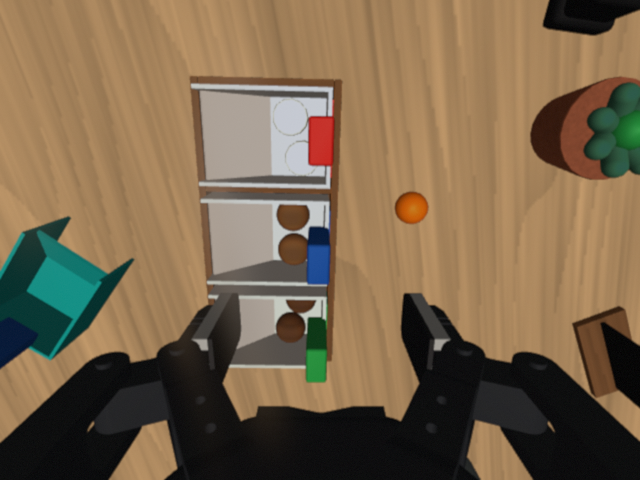

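The wrist picture shows the blue tab at (318,255), between the finger tips' midline, with its two balls at (293,215) and (293,249). The wrist measurement agrees with the top camera to 2.4 mm. I approach in two steps and re-measure at rest.

```bash
python3 - <<'E'
from h import *
plan([554.8,-222.3,130],Rdown(-11.3),5)
E
```

```text
t 1.78 pos [ 563.7 -202.7  185.3] |dp|/row 11.9 deg/row 0.39
11 -4.2 -1.2 0.0067 0.0014 -0.0006; 11 -4.2 -1.2 0.0067 0.0014 -0.0006; 11 -4.2 -1.1 0.0067 0.0014 -0.0006; 11 -4.2 -1.1 0.0067 0.0014 -0.0006; 11 -4.2 -1 0.0067 0.0014 -0.0006
```

Emit:
move_arm(
  plan="11 -4 -1 0.0067 0.0014 0; 11 -4 -1 0.0067 0.0014 0; 11 -4 -1 0.0067 0.0014 0; 11 -4 -1 0.0067 0.0014 0; 8 -4 -1 0.0067 0.0014 0; 0 0 0 0 0 0; 0 0 0 0 0 0; 0 0 0 0 0 0",
)

```text
time: 2.45
tcp_pos: [551.6, -226.1, 126.0]
tool_rot: [[-0.005, 0.204, 0.979], [0.002, 0.979, -0.204], [-1.0, 0.001, -0.006]]
contact_force: [-0.6, -0.0, -0.4]
gripper_width: 69.9
```

```bash
python3 - <<'E'
from h import *
o,im,d=shot('wrist','w2');K,T=campose('wrist',o);W=cloud(d,K,T)
hsv=cv2.cvtColor(im,cv2.COLOR_BGR2HSV);H,S,V=cv2.split(hsv)
m=(H>100)&(H<130)&(S>120)&(W[...,2]>100)&(W[...,2]<112)
P=W[m];print(len(P));
if len(P)>5: print(P.mean(0),cv2.minAreaRect(P[:,:2].astype(np.float32)))
print(o['tcp_pos'],o['tool_rot'].round(3))
plan([554.8,-222.3,67],Rdown(-11.3),6)
E
```

```text
1721
[ 555.91047616 -222.2676148   106.16186988] ((555.5126342773438, -223.5072479248047), (29.6767635345459, 15.529487609863281), 79.39549255371094)
[ 551.60990119 -226.12443794  125.99640959] [[-0.005  0.204  0.979]
 [ 0.002  0.979 -0.204]
 [-1.     0.001 -0.006]]
t 2.5 pos [ 551.8 -226.2  126.2] |dp|/row 9.9 deg/row 0.09
9.9 0.7 0.4 -0.0013 -0.0008 -0.0002; 9.9 0.7 0.4 -0.0013 -0.0008 -0.0002; 9.9 0.7 0.4 -0.0013 -0.0008 -0.0002; 9.9 0.7 0.4 -0.0013 -0.0008 -0.0002; 9.9 0.7 0.4 -0.0013 -0.0008 -0.0002; 9.9 0.7 0.4 -0.0013 -0.0008 -0.0002
```

View pics/w2.png

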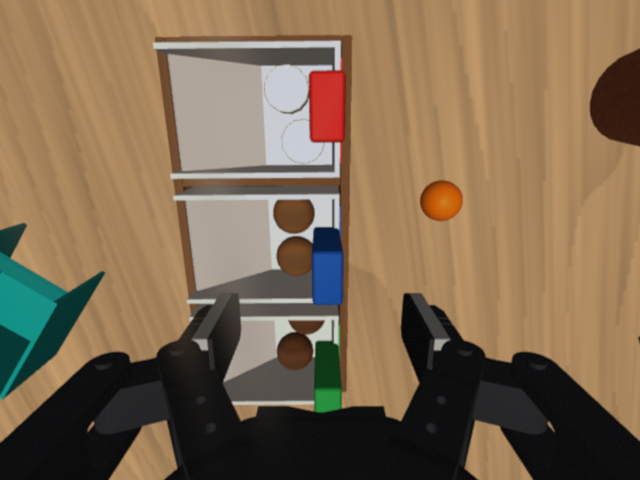

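The tab top is now at (328,266) px, world (555,-222.5,106), so I descend.

Emit:
move_arm(
  plan="10 0.7 0.5 0 0 0; 10 0.7 0.5 0 0 0; 10 0.7 0.5 0 0 0; 10 0.7 0.5 0 0 0; 10 0.7 0.5 0 0 0; 6 0.5 0.5 0 0 0; 0 0 0 0 0 0; 0 0 0 0 0 0",
)

```text
time: 3.17
tcp_pos: [556.8, -221.2, 64.6]
tool_rot: [[-0.003, 0.202, 0.979], [0.002, 0.979, -0.202], [-1.0, 0.002, -0.003]]
contact_force: [0.4, -0.9, -0.2]
gripper_width: 69.9
```

```bash
python3 - <<'E'
from h import *
o=env.get_obs();print(o['joint_positions'].round(1))
plan([555.1,-222.5,67],Rdown(-11.1),1)
E
```

```text
[ 25.3  44.8 -10.1 102.3  12.5  34.2  -4. ]
t 3.17 pos [ 556.8 -221.2   64.6] |dp|/row 3.2 deg/row 0.6
-2.4 -1.6 -1.4 -0.0098 -0.0034 -0.0019
```

Emit:
move_arm(
  plan="-2 -1.5 -1.4 0 0 0; 0 0 0 0 0 0; 0 0 0 0 0 0; 0 0 0 0 0 0; 0 0 0 0 0 0; 0 0 0 0 0 0; 0 0 0 0 0 0; 0 0 0 0 0 0",
  gripper=0,
  squeeze=60,
)

```text
time: 3.83
tcp_pos: [555.8, -223.2, 68.5]
tool_rot: [[-0.0, 0.203, 0.979], [0.001, 0.979, -0.203], [-1.0, 0.001, -0.001]]
contact_force: [0.3, 1.0, -1.2]
gripper_width: 15.2
```

Emit:
move_arm(
  plan="-5 0 0 0 0 0; -8 0 0 0 0 0; -10 0 0 0 0 0; -10 0 0 0 0 0; -12 0 0 0 0 0; -15 0 0 0 0 0; -15 0 0 0 0 0; -15 0 0 0 0 0",
)

```text
time: 4.5
tcp_pos: [554.1, -222.5, 164.6]
tool_rot: [[-0.004, 0.202, 0.979], [0.003, 0.979, -0.202], [-1.0, 0.002, -0.005]]
contact_force: [0.2, -0.4, -2.0]
gripper_width: 15.3
```

```bash
python3 - <<'E'
from h import *
shot('side','s1')
for r in nets.look_for('bin_blue','side')[:3]: print(r)
print(env.get_obs()['joint_positions'].round(1))
E
```

```text
{'centre': [512.5, -189.7, 135.5], 'p': 0.62}
{'centre': [296.0, -237.5, 34.8], 'p': 0.56}
[ 27.   36.5 -12.3  98.9  10.1  45.6  -1.8]
```

View pics/s1.png

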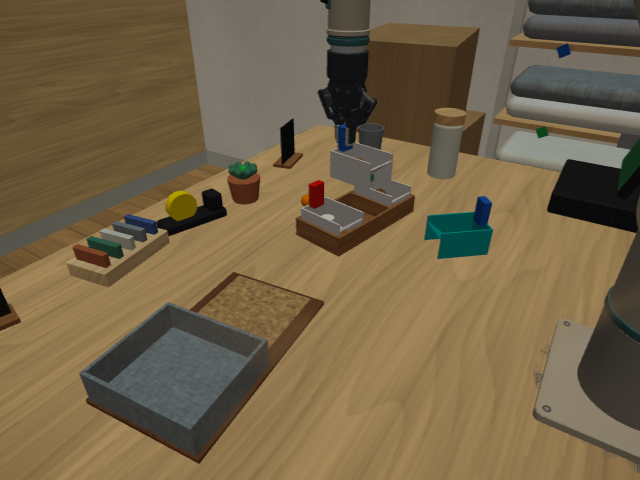

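Lifted clear and level in the side view: the bin is at (362,167), out of the middle slot. Next I raise it above the neighbouring tabs and carry it over the tray.

Emit:
move_arm(
  plan="-12 0 0 0 0 0; -12 0 0 0 0 0; -12 0 0 0 0 0; -10 3 0 0 0 0; -4 8 0 -0.01 0 0; 0 14 -2 -0.01 0 0; 0 18 -3 -0.01 0 0; 0 22 -4 -0.01 0 0",
)

```text
time: 5.27
tcp_pos: [556.8, -158.6, 216.8]
tool_rot: [[-0.002, 0.168, 0.986], [-0.001, 0.986, -0.168], [-1.0, -0.002, -0.001]]
contact_force: [-0.3, 0.2, -0.9]
gripper_width: 15.1
```

```bash
python3 - <<'E'
from h import *
plan([554.6,298.5,215],Rdown(5),16)
E
```

```text
t 5.27 pos [ 556.8 -158.6  216.8] |dp|/row 28.6 deg/row 0.92
0.1 28.1 -4.9 -0.016 -0.0001 0.0001; 0.1 28.2 -4.5 -0.016 -0.0001 0.0001; 0.1 28.3 -4 -0.016 -0.0001 0.0001; 0.1 28.3 -3.6 -0.016 -0.0001 0.0001; 0.1 28.4 -3.1 -0.016 -0.0001 0.0001; 0.1 28.4 -2.7 -0.016 -0.0001 0.0001; 0.1 28.5 -2.2 -0.016 -0.0001 0.0001; 0.1 28.5 -1.8 -0.016 -0.0001 0.0001
0.1 28.5 -1.3 -0.016 -0.0001 0.0001; 0.1 28.6 -0.8 -0.016 -0.0001 0.0001; 0.1 28.6 -0.4 -0.016 -0.0001 0.0001; 0.1 28.6 0.1 -0.016 -0.0001 0.0001; 0.1 28.6 0.5 -0.016 -0.0001 0.0001; 0.1 28.6 1 -0.016 -0.0001 0.0001; 0.1 28.5 1.4 -0.016 -0.0001 0.0001; 0.1 28.5 1.9 -0.016 -0.0001 0.0001
```

Emit:
move_arm(
  plan="0 28 -5 -0.016 0 0; 0 28 -4.5 -0.016 0 0; 0 28 -4 -0.016 0 0; 0 28 -3.6 -0.016 0 0; 0 28 -3 -0.016 0 0; 0 28 -2.7 -0.016 0 0; 0 28 -2.2 -0.016 0 0; 0 28 -1.8 -0.016 0 0",
)

```text
time: 5.93
tcp_pos: [546.1, 88.3, 210.8]
tool_rot: [[-0.013, 0.024, 1.0], [0.003, 1.0, -0.024], [-1.0, 0.003, -0.013]]
contact_force: [0.2, -0.6, -1.3]
gripper_width: 15.3
```

```bash
python3 - <<'E'
from h import *
plan([554.6,298.5,215],Rdown(5),8)
E
```

```text
t 5.93 pos [546.1  88.3 210.8] |dp|/row 26.3 deg/row 0.8
-0.5 26.3 0.4 -0.0139 -0.0016 -0.0004; -0.5 26.3 0.8 -0.0139 -0.0016 -0.0004; -0.5 26.3 1.1 -0.0139 -0.0016 -0.0004; -0.5 26.2 1.5 -0.0139 -0.0016 -0.0004; -0.5 26.2 1.9 -0.0139 -0.0016 -0.0004; -0.5 26.2 2.2 -0.0139 -0.0016 -0.0004; -0.5 26.2 2.6 -0.0139 -0.0016 -0.0004; -0.5 26.1 3 -0.0139 -0.0016 -0.0004
```

Emit:
move_arm(
  plan="-0.5 27 0.4 -0.014 -0.0016 0; -0.5 27 1 -0.014 -0.0016 0; -0.5 27 1 -0.014 -0.0016 0; -0.5 27 1.5 -0.014 -0.0016 0; -0.5 26 2 -0.014 -0.0016 0; -0.5 24 2 -0.014 -0.0016 0; -0.5 20 2 -0.014 -0.0016 0; 0 12 1 -0.01 0 0",
)

```text
time: 6.6
tcp_pos: [536.2, 305.2, 208.5]
tool_rot: [[-0.016, -0.113, 0.993], [0.007, 0.994, 0.113], [-1.0, 0.009, -0.015]]
contact_force: [-0.8, 0.8, -1.4]
gripper_width: 15.4
```

```bash
python3 - <<'E'
from h import *
print(env.get_obs()['joint_positions'].round(1))
plan([554.6,298.5,190],Rdown(5),6)
E
```

```text
[-20.6  35.8 -18.3  93.   12.1  53.7 -36.4]
t 6.6 pos [536.2 305.2 208.5] |dp|/row 4.5 deg/row 0.3
3 -1.5 3 0.0044 -0.0025 -0.0015; 3 -1.5 3 0.0044 -0.0025 -0.0015; 3 -1.5 3 0.0044 -0.0025 -0.0015; 3.1 -1.4 3 0.0044 -0.0025 -0.0015; 3.1 -1.4 3 0.0044 -0.0025 -0.0015; 3.1 -1.4 3 0.0044 -0.0025 -0.0015
```

Emit:
move_arm(
  plan="3 -3 3 0.004 -0.0025 0; 3 -3 4 0.004 -0.0025 0; 3 -2 4 0.004 -0.0025 0; 3 -1 4 0.004 -0.0025 0; 3 0 3 0.004 0 0; 0 0 0 0 0 0; 0 0 0 0 0 0; 0 0 0 0 0 0",
)

```text
time: 7.27
tcp_pos: [553.9, 295.6, 188.4]
tool_rot: [[-0.011, -0.092, 0.996], [0.004, 0.996, 0.092], [-1.0, 0.005, -0.01]]
contact_force: [0.8, 0.3, -1.2]
gripper_width: 15.2
```

```bash
python3 - <<'E'
from h import *
print(env.get_obs()['joint_positions'].round(1))
plan([554.6,298.5,170],Rdown(5,40),8)
E
```

```text
[-19.9  37.8 -17.4  92.5  12.8  52.1 -36.5]
t 7.27 pos [553.9 295.6 188.4] |dp|/row 2.3 deg/row 5.08
2.3 0.3 0.1 0.0004 -0.0886 -0.0008; 2.3 0.3 -0.1 0.0004 -0.0886 -0.0008; 2.3 0.3 -0.3 0.0004 -0.0886 -0.0008; 2.3 0.3 -0.5 0.0004 -0.0886 -0.0008; 2.2 0.3 -0.7 0.0004 -0.0886 -0.0008; 2.1 0.3 -0.9 0.0004 -0.0886 -0.0008; 2.1 0.3 -1 0.0004 -0.0886 -0.0008; 1.9 0.3 -1.2 0.0004 -0.0886 -0.0008
```

Emit:
move_arm(
  plan="1 0.3 0 0 -0.06 0; 1 0.3 0 0 -0.08 0; 1 0.3 0 0 -0.08 0; 1 0.3 0 0 -0.08 0; 1 0.3 -0.5 0 -0.08 0; 1 0.3 -0.5 0 -0.08 0; 1 0.3 -0.5 0 -0.07 0; 1 0.3 -0.5 0 -0.05 0",
)

```text
time: 7.93
tcp_pos: [562.6, 290.9, 184.6]
tool_rot: [[0.478, -0.074, 0.875], [0.035, 0.997, 0.065], [-0.878, -0.0, 0.48]]
contact_force: [1.5, -0.0, -1.8]
gripper_width: 15.3
```

```bash
python3 - <<'E'
from h import *
o=env.get_obs();print(o['joint_positions'].round(1),np.degrees(np.arccos(-o['tool_rot'][2,0])))
plan([554.6,298.5,170],Rdown(5,60),8)
shot('side','s2')
E
```

```text
[-42.9  30.7   6.3 118.3  61.1  14.1 -91.5] 28.656984811433404
t 7.93 pos [562.6 290.9 184.6] |dp|/row 2.3 deg/row 3.92
1.2 1 -1.7 -0.0012 -0.0684 0.0012; 1 1 -1.8 -0.0012 -0.0684 0.0012; 0.9 1 -1.8 -0.0012 -0.0684 0.0012; 0.8 1 -1.9 -0.0012 -0.0684 0.0012; 0.7 1 -1.9 -0.0012 -0.0684 0.0012; 0.5 1 -2 -0.0012 -0.0684 0.0012; 0.4 1 -2 -0.0012 -0.0684 0.0012; 0.3 1 -2 -0.0012 -0.0684 0.0012
```

View pics/s2.png

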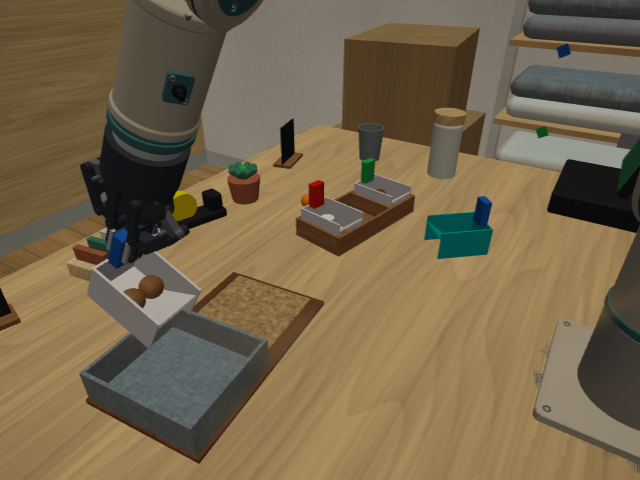

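The side view shows the bin tipping over the tray's far edge with both balls inside (151,286 and 133,298). However, joint 6 is near its lower limit (14.1 of 13.31), so I fit a quick kinematic model to the logged poses to choose a better pouring yaw.

```bash
cat > kin.py <<'E'
import numpy as np, itertools
from scipy.optimize import least_squares
from scipy.spatial.transform import Rotation as Ro
A=np.array
D=[([62.235,36.005,2.206,86.941,-1.547,57.084,-1.146],[264.36,-593.828,231.313],[[-7.8e-4,.91358,.40666],[.00167,.40666,-.91358],[-1,0,-.0018]]),
([25.3,44.8,-10.1,102.3,12.5,34.2,-4.],[556.8,-221.2,64.6],[[-0.003,0.202,0.979],[0.002,0.979,-0.202],[-1.0,0.002,-0.003]]),
([27.,36.5,-12.3,98.9,10.1,45.6,-1.8],[554.1,-222.5,164.6],[[-0.004,0.202,0.979],[0.003,0.979,-0.202],[-1.0,0.002,-0.005]]),
([-20.6,35.8,-18.3,93.,12.1,53.7,-36.4],[536.2,305.2,208.5],[[-0.016,-0.113,0.993],[0.007,0.994,0.113],[-1.0,0.009,-0.015]]),
([-19.9,37.8,-17.4,92.5,12.8,52.1,-36.5],[553.9,295.6,188.4],[[-0.011,-0.092,0.996],[0.004,0.996,0.092],[-1.0,0.005,-0.01]]),
([-42.9,30.7,6.3,118.3,61.1,14.1,-91.5],[562.6,290.9,184.6],[[0.478,-0.074,0.875],[0.035,0.997,0.065],[-0.878,0,0.48]])]
def fk(q,s,L,c1,c7):
    q=np.radians(q)
    z=lambda a:Ro.from_euler('z',a).as_matrix(); y=lambda a:Ro.from_euler('y',a).as_matrix()
    d1,d3,e3,d5,e5,dt,et=L
    R=z(s[0]*q[0]+c1); p=A([0,0,d1])
    R=R@y(q[1])@z(s[1]*q[2]); p=p+R@A([e3,0,d3])
    R=R@y(q[3])@z(s[2]*q[4]); p=p+R@A([e5,0,d5])
    R=R@y(q[5])@z(s[3]*q[6]+c7); p=p+R@A([0,0,dt])+ (R@z(-(s[3]*q[6]+c7)))@A([et,0,0])
    M=A([[0,0,1],[0,1,0],[-1,0,0.]]).T  # cols? tool x = local z
    M=np.stack([[0,0,1.],[0,1,0],[-1,0,0]],1)
    return p,R@M
if __name__=='__main__':
    best=[]
    for s in itertools.product([1,-1],repeat=4):
      for c7 in (0,np.pi):
        def res(x):
            r=[]
            for q,p,R in D:
                P,RR=fk(q,s,x[:7],x[7],x[8]); r+=list((P-A(p))/10)+list(10*(RR-A(R)).ravel())
            r+=list(x[:7]*1e-3)
            return r
        f=least_squares(res,[300,300,0,300,0,200,0,0,c7]);best.append((f.cost,s,f.x))
    best.sort(key=lambda b:b[0])
    for b in best[:4]: print(b[0],b[1],b[2].round(2))
    _,s,x=best[0]
    for q,p,R in D:
        P,RR=fk(q,s,x[:7],x[7],x[8]);print((P-A(p)).round(1),np.abs(RR-A(R)).max().round(3))
    np.save('kin.npy',np.r_[s,x])
E
python3 kin.py
```

```text
0.5070652760001647 (-1, -1, -1, -1) [ 3.6343e+02  5.6752e+02 -3.5300e+01  3.9494e+02  4.8600e+00  3.9512e+02
 -1.6310e+01 -4.0000e-02 -4.0000e-02]
0.50706527600023 (-1, -1, -1, -1) [ 3.6343e+02  5.6752e+02 -3.5300e+01  3.9494e+02  4.8600e+00  3.9512e+02
 -1.6310e+01 -4.0000e-02 -4.0000e-02]
145.34029337149454 (-1, 1, -1, -1) [-5.3617e+02  6.1907e+02  8.9611e+02 -4.1590e+01 -7.6010e+01 -6.8860e+02
  5.0926e+02  5.0000e-02  6.0900e+00]
145.3402933764544 (-1, 1, -1, -1) [-5.3617e+02  6.1907e+02  8.9611e+02 -4.1590e+01 -7.6010e+01 -6.8860e+02
  5.0926e+02  5.0000e-02 -1.9000e-01]
[ 0.1 -0.  -1.9] 0.002
[0.8 1.7 0.7] 0.002
[1.3 0.4 1.1] 0.007
[-0.2 -0.7 -0. ] 0.001
[ 0.4 -1.2  0.7] 0.001
[ 0.  -0.7 -0.7] 0.021
```

```bash
cat > ik.py <<'E'
from kin import *
S=(-1,-1,-1,-1)
def res(x):
    r=[]
    for q,p,R in D:
        P,RR=fk(q,S,[x[0],x[1],0,x[2],0,x[3],0],0,0); r+=list((P-A(p)))
    return r
f=least_squares(res,[360,420,400,300]);L=[f.x[0],f.x[1],0,f.x[2],0,f.x[3],0]
lo=A([-175.42,-21.48,-71.46,10.55,-63.04,13.31,-168.57]);hi=A([175.42,121.26,75.88,141.38,243.04,113.54,168.57])
def Rd(yaw,tilt):
    c,s=np.cos(np.radians(yaw)),np.sin(np.radians(yaw));bx=A([c,s,0]);by=A([-s,c,0])
    R0=np.stack([[0,0,-1],np.cross(bx,[0,0,-1]),bx],1);return Ro.from_rotvec(-by*np.radians(tilt)).as_matrix()@R0
def ik(p,R,q0,reg=0.02):
    def r(q):
        P,RR=fk(q,S,L,0,0);return np.r_[(P-p)/5,20*(RR-R).ravel(),reg*(q-q0)/10]
    g=least_squares(r,np.clip(q0,lo+.5,hi-.5),bounds=(lo+.2,hi-.2));P,RR=fk(g.x,S,L,0,0)
    return g.x,np.linalg.norm(P-p),np.abs(RR-R).max()
C=A([499.8,293.7]) # tray rim centre
def pourpose(yaw,tilt,lipback=25,lipz=75):
    R=Rd(yaw,tilt);bx=R[:,2];bz=-R[:,0]
    h=A([np.cos(np.radians(yaw)),np.sin(np.radians(yaw))])
    lip=np.r_[C+lipback*h,lipz]
    return lip+90*bx+23*bz,R
if __name__=='__main__':
    print(f.x.round(1),np.abs(f.fun).max().round(2))
    qstart=A([-42.9,30.7,6.3,118.3,61.1,14.1,-91.5])
    for yaw in range(-120,61,15):
        # continuation: tool down at yaw, then tilt
        q=A([-19.9,37.8,-17.4,92.5,12.8,52.1,-36.5]);mx=0;out=None
        p,R=pourpose(yaw,60)
        tr=[]
        for t in np.linspace(0,1,9):
            q,e,er=ik(np.r_[p[:2],195],Rd(5+(yaw-5)*t,0),q)
            tr.append((e,er))
        qa=q.copy()
        for t in range(5,61,5):
            qn,e,er=ik(np.r_[p[:2],195+(p[2]-195)*t/60],Rd(yaw,t),q);mx=max(mx,np.abs(qn-q).max());q=qn;tr.append((e,er))
        print(yaw,p.round(0),'err',A(tr).max(0).round(2),'max step',mx.round(0),'margin',np.minimum(q-lo,hi-q).min().round(0),q.round(0))
E
python3 ik.py
```

```text
[283.1 614.8 332.1 378.1] 28.01
-120 [475. 250. 164.] err [0. 0.] max step 6.0 margin 4.0 [ -50.   68.   30.   59.    4.  109. -144.]
-105 [487. 245. 164.] err [0. 0.] max step 5.0 margin 15.0 [ -56.   66.   32.   67.   10.   98. -137.]
-90 [500. 244. 164.] err [0. 0.] max step 5.0 margin 29.0 [ -62.   63.   33.   77.   16.   85. -132.]
-75 [513. 245. 164.] err [0. 0.] max step 5.0 margin 39.0 [ -69.   61.   36.   88.   22.   70. -129.]
-60 [525. 250. 164.] err [0. 0.] max step 5.0 margin 35.0 [ -75.   59.   40.  100.   29.   52. -128.]
-45 [535. 258. 164.] err [0. 0.] max step 6.0 margin 18.0 [ -83.   61.   51.  112.   36.   31. -127.]
-30 [543. 269. 164.] err [0. 0.] max step 19.0 margin 0.0 [ -86.   61.   55.  124.   82.   14. -166.]
-15 [548. 281. 164.] err [3.15 0.05] max step 54.0 margin 0.0 [ -27.   64.  -67.  134.   94.  113. -168.]
0 [550. 294. 164.] err [5.08 0.08] max step 46.0 margin 0.0 [ -29.   58.  -54.  141.  105.  100. -168.]
15 [548. 307. 164.] err [12.24  0.15] max step 39.0 margin 0.0 [ -31.   45.  -31.  141.  123.   69. -161.]
30 [543. 319. 164.] err [15.52  0.22] max step 44.0 margin 0.0 [  -5.   46.  -53.  141.  135.   57. -136.]
45 [535. 329. 164.] err [12.57  0.17] max step 37.0 margin 0.0 [  16.   59.  -71.  141.  147.   49. -111.]
60 [525. 337. 164.] err [5.55 0.09] max step 44.0 margin 0.0 [  22.   65.  -71.  141.  161.   41. -103.]
```

The orientation fit is good, and the IK says yaw ≈ -80° (pouring along the tray's y) keeps joint 6 near mid-range. I level the bin, turn it, then tip it there.

```bash
python3 - <<'E'
from h import *
plan([540,275,205],Rdown(0,0),8)
E
```

```text
t 7.98 pos [561.6 291.1 183.8] |dp|/row 4.3 deg/row 3.62
-3.7 -1.8 -1.2 0.0092 0.0625 -0.0023; -3.6 -1.8 -1.4 0.0092 0.0625 -0.0023; -3.5 -1.8 -1.6 0.0092 0.0625 -0.0023; -3.4 -1.9 -1.8 0.0092 0.0625 -0.0023; -3.3 -1.9 -2 0.0092 0.0625 -0.0023; -3.1 -1.9 -2.2 0.0092 0.0625 -0.0023; -3 -2 -2.4 0.0092 0.0625 -0.0023; -2.8 -2 -2.5 0.0092 0.0625 -0.0023
```

Emit:
move_arm(
  plan="-4 -2 -1 0.009 0.0625 -0.002; -4 -2 -1 0.009 0.0625 -0.002; -4 -2 -1.5 0.009 0.0625 -0.002; -3 -2 -2 0.009 0.0625 -0.002; -3 -2 -2 0.009 0.0625 -0.002; -3 -2 -2 0.009 0.0625 -0.002; -3 -2 -2 0.009 0.0625 -0.002; -3 -2 -2 0.009 0.0625 -0.002",
)

```text
time: 8.65
tcp_pos: [529.1, 282.3, 210.5]
tool_rot: [[-0.04, -0.027, 0.999], [0.009, 1.0, 0.027], [-0.999, 0.01, -0.04]]
contact_force: [-0.2, 0.1, -1.5]
gripper_width: 15.4
```

```bash
python3 - <<'E'
from h import *
print(env.get_obs()['joint_positions'].round(1))
plan([508,247,200],Rdown(-80,0),16)
E
```

```text
[-11.5  36.7 -30.1  94.3  19.   56.  -46.2]
t 8.65 pos [529.1 282.3 210.5] |dp|/row 2.7 deg/row 5.1
0.7 -2.2 -1.4 0.0889 -0.0025 0.0013; 0.7 -2.3 -1.2 0.0889 -0.0025 0.0013; 0.7 -2.4 -0.9 0.0889 -0.0025 0.0013; 0.7 -2.5 -0.7 0.0889 -0.0025 0.0013; 0.7 -2.5 -0.5 0.0889 -0.0025 0.0013; 0.7 -2.5 -0.3 0.0889 -0.0025 0.0013; 0.7 -2.6 -0.1 0.0889 -0.0025 0.0013; 0.7 -2.6 0.2 0.0889 -0.0025 0.0013
0.7 -2.5 0.4 0.0889 -0.0025 0.0013; 0.7 -2.5 0.6 0.0889 -0.0025 0.0013; 0.7 -2.4 0.8 0.0889 -0.0025 0.0013; 0.7 -2.4 1 0.0889 -0.0025 0.0013; 0.7 -2.3 1.2 0.0889 -0.0025 0.0013; 0.7 -2.1 1.4 0.0889 -0.0025 0.0013; 0.7 -2 1.6 0.0889 -0.0025 0.0013; 0.7 -1.8 1.8 0.0889 -0.0025 0.0013
```

Emit:
move_arm(
  plan="0 -2.2 -1.4 0.06 -0.0025 0.001; 0 -2.3 -1.2 0.08 -0.0025 0.001; 0 -2.4 -1 0.089 -0.0025 0.001; 0 -2.5 -0.7 0.089 -0.0025 0.001; 0 -2.5 -0.5 0.089 -0.0025 0.001; 0 -2.5 0 0.089 -0.0025 0.001; 0 -2.5 0 0.089 -0.0025 0.001; 0 -2.5 0 0.089 -0.0025 0.001",
)

```text
time: 9.32
tcp_pos: [522.5, 266.4, 214.7]
tool_rot: [[-0.034, 0.627, 0.778], [0.04, 0.779, -0.626], [-0.999, 0.01, -0.051]]
contact_force: [0.2, 0.1, -0.3]
gripper_width: 15.4
```

```bash
python3 - <<'E'
from h import *
print(env.get_obs()['joint_positions'].round(1))
plan([508,247,200],Rdown(-80,0),8)
E
```

```text
[-15.3  33.2 -20.   97.5  10.   51.7 -77.3]
t 9.32 pos [522.5 266.4 214.7] |dp|/row 3.5 deg/row 5.16
1.8 -3 0.2 0.0899 -0.0066 0.0011; 1.8 -3 0.5 0.0899 -0.0066 0.0011; 1.8 -3 0.7 0.0899 -0.0066 0.0011; 1.8 -2.9 1 0.0899 -0.0066 0.0011; 1.8 -2.8 1.2 0.0899 -0.0066 0.0011; 1.8 -2.7 1.5 0.0899 -0.0066 0.0011; 1.8 -2.5 1.7 0.0899 -0.0066 0.0011; 1.8 -2.4 1.9 0.0899 -0.0066 0.0011
```

Emit:
move_arm(
  plan="1.5 -3 0 0.09 -0.0066 0.001; 1.5 -3 0.5 0.09 -0.0066 0.001; 1.5 -3 0.7 0.09 -0.0066 0.001; 1.5 -3 1 0.09 -0.0066 0.001; 1.5 -3 1 0.09 -0.0066 0.001; 1.5 -3 1.5 0.09 -0.0066 0.001; 1.5 -2.5 1.7 0.08 -0.0066 0.001; 1.5 -2 2 0.06 -0.0066 0.001",
)

```text
time: 9.98
tcp_pos: [506.4, 251.6, 206.9]
tool_rot: [[-0.008, 0.983, 0.183], [0.025, 0.183, -0.983], [-1.0, -0.003, -0.026]]
contact_force: [0.3, 0.3, -0.7]
gripper_width: 15.4
```

```bash
python3 - <<'E'
from h import *
print(env.get_obs()['joint_positions'].round(1))
plan([510,247,190],Rdown(-82,32),8)
E
```

```text
[ -23.2   30.7   -7.8  102.3    3.4   46.9 -111.6]
t 9.98 pos [506.4 251.6 206.9] |dp|/row 2.2 deg/row 4.2
2.1 0.3 0.7 0.0056 -0.0731 -0.0011; 2.1 0.3 0.5 0.0056 -0.0731 -0.0011; 2.2 0.4 0.4 0.0056 -0.0731 -0.0011; 2.2 0.4 0.2 0.0056 -0.0731 -0.0011; 2.2 0.4 0.1 0.0056 -0.0731 -0.0011; 2.2 0.4 -0.1 0.0056 -0.0731 -0.0011; 2.2 0.4 -0.3 0.0056 -0.0731 -0.0011; 2.2 0.4 -0.4 0.0056 -0.0731 -0.0011
```

Emit:
move_arm(
  plan="2 0.3 0.7 0 -0.05 0; 2 0.3 0.5 0 -0.07 0; 2 0.4 0.4 0 -0.075 0; 2 0.4 0 0 -0.075 0; 2 0.4 0 0 -0.075 0; 2 0.4 0 0 -0.075 0; 2 0.4 0 0 -0.07 0; 2 0.4 0 0 -0.05 0",
)

```text
time: 10.65
tcp_pos: [509.3, 249.5, 195.2]
tool_rot: [[0.076, 0.984, 0.161], [-0.48, 0.177, -0.859], [-0.874, -0.012, 0.486]]
contact_force: [0.0, 0.3, -1.6]
gripper_width: 15.6
```

```bash
python3 - <<'E'
from h import *
o=env.get_obs();print(o['joint_positions'].round(1))
R=o['tool_rot'];yaw=np.degrees(np.arctan2(R[1,2],R[0,2]));print('yaw',yaw,'tilt',np.degrees(np.arccos(-R[2,0])))
bx=R[:,2];bz=-R[:,0];print('lip',o['tcp_pos']-90*bx-23*bz)
from ik import pourpose
p,RR=pourpose(-83,58,25,72);print(p.round(1))
plan(p,Rdown(-83,58),8)
E
```

```text
[ -47.1   40.3    6.3   93.5   22.3   64.7 -134.2]
yaw -79.39040485859712 tilt 29.094475361746316
lip [496.61188686 315.75439114 131.38606818]
[506.3 240.9 160.5]
t 10.65 pos [509.3 249.5 195.2] |dp|/row 4.5 deg/row 3.63
4.3 -0.5 -1.2 0.0062 -0.063 -0.0038; 4.2 -0.5 -1.5 0.0062 -0.063 -0.0038; 4.1 -0.5 -1.8 0.0062 -0.063 -0.0038; 4 -0.5 -2 0.0062 -0.063 -0.0038; 3.8 -0.5 -2.3 0.0062 -0.063 -0.0038; 3.7 -0.5 -2.5 0.0062 -0.063 -0.0038; 3.5 -0.5 -2.7 0.0062 -0.063 -0.0038; 3.4 -0.5 -2.9 0.0062 -0.063 -0.0038
```

Emit:
move_arm(
  plan="4 -0.5 -1.2 0.005 -0.063 -0.004; 4 -0.5 -1.5 0.005 -0.063 -0.004; 4 -0.5 -1.8 0.005 -0.063 -0.004; 3.5 -0.5 -2 0.005 -0.06 -0.004; 3.5 -0.5 -2 0.005 -0.055 -0.004; 3 -0.5 -2 0.005 -0.05 -0.004; 3 -0.5 -2 0.005 -0.04 -0.004; 2 -0.5 -2 0 -0.03 -0.004",
)

```text
time: 11.32
tcp_pos: [497.8, 254.9, 158.4]
tool_rot: [[0.078, 0.99, 0.117], [-0.788, 0.133, -0.601], [-0.611, -0.045, 0.791]]
contact_force: [-0.4, 0.4, -1.9]
gripper_width: 14.9
```

```bash
cat > st.py <<'E'
from h import *
import sys
o,im,d=shot('side',sys.argv[1]);print(o['joint_positions'].round(1))
R=o['tool_rot'];yaw=np.degrees(np.arctan2(R[1,2],R[0,2]));print('yaw',yaw,'tilt',np.degrees(np.arccos(-R[2,0])))
bx=R[:,2];bz=-R[:,0];print('lip',o['tcp_pos']-90*bx-23*bz)
from ik import pourpose
p,RR=pourpose(-83,float(sys.argv[2]),25,float(sys.argv[3]));print(p.round(1))
plan(p,Rdown(-83,float(sys.argv[2])),8)
E
python3 st.py s3 61 74
```

```text
[ -57.    55.4   11.8   84.2   27.3   80.7 -142.4]
yaw -79.0154462576021 tilt 52.36587186154677
lip [489.05815895 290.91000515  73.22724461]
[505.7 245.5 163.9]
t 11.37 pos [497.  255.6 156.7] |dp|/row 1.9 deg/row 1.13
0.5 0.9 1.6 0.0058 -0.0187 0.0019; 0.6 0.9 1.6 0.0058 -0.0187 0.0019; 0.6 0.9 1.6 0.0058 -0.0187 0.0019; 0.6 0.9 1.5 0.0058 -0.0187 0.0019; 0.6 0.9 1.5 0.0058 -0.0187 0.0019; 0.7 0.9 1.5 0.0058 -0.0187 0.0019; 0.7 0.9 1.5 0.0058 -0.0187 0.0019; 0.7 0.9 1.5 0.0058 -0.0187 0.0019
```

View pics/s3.png

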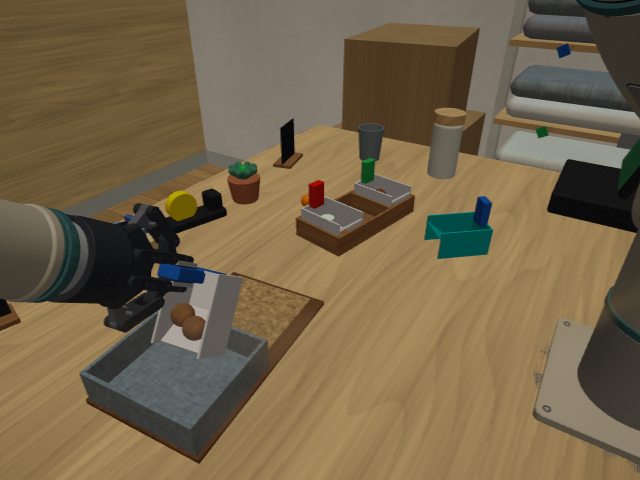

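The bin is tipped about 52° over the tray, with both balls still in it at (182,314) and (194,328). I continue to about 62°.

Emit:
move_arm(
  plan="0 1 2.5 0.004 -0.03 0.002; 0 1 2.5 0.004 -0.03 0.002; 0 1 2 0.004 -0.03 0.002; 0 1 2 0.004 -0.03 0.002; 0 1 1 0 -0.02 0; 0 0 0 0 -0.01 0; 0 0 0 0 0 0; 0 0 0 0 0 0",
)

```text
time: 12.03
tcp_pos: [503.6, 250.6, 166.0]
tool_rot: [[0.098, 0.991, 0.09], [-0.873, 0.129, -0.471], [-0.478, -0.032, 0.878]]
contact_force: [0.4, 0.9, -0.6]
gripper_width: 15.2
```

```bash
python3 st.py s4 62 76
```

```text
[ -59.3   60.    14.2   80.9   29.9   86.8 -143.4]
yaw -79.19891039140455 tilt 61.41327272745391
lip [497.7611015  272.91283816  75.99040658]
[505.5 247.1 166.3]
t 12.08 pos [503.5 250.6 165.9] |dp|/row 0.5 deg/row 0.25
0.4 0.2 0.3 0.004 -0.0013 0.0011; 0.4 0.2 0.3 0.004 -0.0013 0.0011; 0.4 0.2 0.3 0.004 -0.0013 0.0011; 0.4 0.2 0.3 0.004 -0.0013 0.0011; 0.4 0.2 0.3 0.004 -0.0013 0.0011; 0.4 0.2 0.3 0.004 -0.0013 0.0011; 0.4 0.2 0.3 0.004 -0.0013 0.0011; 0.4 0.2 0.3 0.004 -0.0013 0.0011
```

View pics/s4.png

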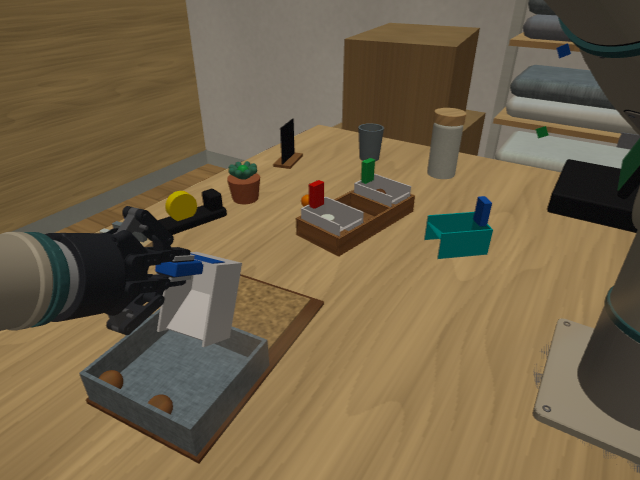

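Both balls lie in the grey tray, at (111,380) and (160,405), and the bin is empty. Next I level it while raising it and moving towards the pad.

```bash
python3 - <<'E'
from h import *
plan([515,170,210],Rdown(-82),16)
E
```

```text
t 12.08 pos [503.5 250.6 165.9] |dp|/row 5.8 deg/row 3.84
3.1 -0 4.9 0.0005 0.0669 0.0022; 2.8 -0 5.1 0.0005 0.0669 0.0022; 2.5 -0 5.2 0.0005 0.0669 0.0022; 2.1 -0 5.4 0.0005 0.0669 0.0022; 1.8 -0 5.5 0.0005 0.0669 0.0022; 1.4 -0 5.6 0.0005 0.0669 0.0022; 1 -0 5.7 0.0005 0.0669 0.0022; 0.6 -0 5.8 0.0005 0.0669 0.0022
0.2 -0 5.8 0.0005 0.0669 0.0022; -0.2 -0 5.8 0.0005 0.0669 0.0022; -0.5 -0 5.8 0.0005 0.0669 0.0022; -0.9 -0 5.7 0.0005 0.0669 0.0022; -1.3 -0 5.6 0.0005 0.0669 0.0022; -1.7 -0 5.5 0.0005 0.0669 0.0022; -2.1 -0 5.4 0.0005 0.0669 0.0022; -2.4 -0 5.3 0.0005 0.0669 0.0022
```

Emit:
move_arm(
  plan="3 0 6 0 0.05 0.002; 3 0 6 0 0.067 0.002; 2.5 0 6 0 0.067 0.002; 2 0 6 0 0.067 0.002; 1.5 0 6 0 0.067 0.002; 1 0 6 0 0.067 0.002; 0 0 6 0 0.067 0.002; 0 0 6 0 0.067 0.002",
)

```text
time: 12.75
tcp_pos: [507.9, 211.4, 192.3]
tool_rot: [[0.055, 0.989, 0.141], [-0.503, 0.149, -0.851], [-0.863, -0.024, 0.505]]
contact_force: [0.2, 0.2, -1.9]
gripper_width: 15.6
```

```bash
python3 - <<'E'
from h import *
print(env.get_obs()['joint_positions'].round(1))
plan([515,150,205],Rdown(-82),8)
E
```

```text
[ -45.2   39.8    7.    96.3   23.2   63.5 -134.2]
t 12.75 pos [507.9 211.4 192.3] |dp|/row 7.9 deg/row 3.8
2.5 -0.3 7.5 0.002 0.0662 0.0026; 2 -0.3 7.6 0.002 0.0662 0.0026; 1.5 -0.3 7.7 0.002 0.0662 0.0026; 1 -0.3 7.8 0.002 0.0662 0.0026; 0.5 -0.3 7.9 0.002 0.0662 0.0026; -0 -0.2 7.9 0.002 0.0662 0.0026; -0.6 -0.2 7.9 0.002 0.0662 0.0026; -1.1 -0.2 7.8 0.002 0.0662 0.0026
```

Emit:
move_arm(
  plan="2.5 0 7.5 0.002 0.066 0.002; 2 0 7.5 0.002 0.066 0.002; 1.5 0 7.5 0.002 0.066 0.002; 1 0 8 0.002 0.066 0.002; 0 0 8 0.002 0.06 0.002; 0 0 8 0.002 0.055 0.002; 0 0 8 0.002 0.05 0.002; 0 0 6 0.002 0.03 0.002",
)

```text
time: 13.42
tcp_pos: [518.0, 142.2, 212.7]
tool_rot: [[0.015, 0.991, 0.132], [-0.05, 0.132, -0.99], [-0.999, 0.008, 0.052]]
contact_force: [0.9, -0.3, -0.9]
gripper_width: 15.0
```

```bash
python3 - <<'E'
from h import *
print(env.get_obs()['joint_positions'].round(1))
plan([518.6,95.6,130],Rdown(-83),12)
E
```

```text
[ -17.5   28.1   -4.1  106.2    6.9   46.2 -108.3]
t 13.42 pos [518.  142.2 212.7] |dp|/row 7.9 deg/row 0.26
7.1 -0.5 3.5 0.0009 0.0043 -0.0007; 7.1 -0.5 3.5 0.0009 0.0043 -0.0007; 7.1 -0.5 3.6 0.0009 0.0043 -0.0007; 7 -0.5 3.6 0.0009 0.0043 -0.0007; 7 -0.5 3.6 0.0009 0.0043 -0.0007; 7 -0.5 3.6 0.0009 0.0043 -0.0007; 7 -0.5 3.7 0.0009 0.0043 -0.0007; 7 -0.5 3.7 0.0009 0.0043 -0.0007
7 -0.5 3.7 0.0009 0.0043 -0.0007; 6.9 -0.4 3.8 0.0009 0.0043 -0.0007; 6.9 -0.4 3.8 0.0009 0.0043 -0.0007; 6.9 -0.4 3.8 0.0009 0.0043 -0.0007
```

Emit:
move_arm(
  plan="7 -0.5 7 0 0.006 0; 10 -0.5 7 0 0.006 0; 12 -0.5 7 0 0.006 0; 12 -0.5 7 0 0.006 0; 12 -0.5 6 0 0.006 0; 12 -0.5 4 0 0.006 0; 8 0 0 0 0 0; 0 0 0 0 0 0",
)

```text
time: 14.08
tcp_pos: [519.4, 90.0, 139.2]
tool_rot: [[0.01, 0.992, 0.124], [-0.022, 0.124, -0.992], [-1.0, 0.007, 0.023]]
contact_force: [-0.2, 0.1, -1.2]
gripper_width: 15.2
```

```bash
python3 - <<'E'
from h import *
o,im,d=shot('side','s5')
print(o['joint_positions'].round(1),o['tool_rot'].round(3))
plan([518.6,95.6,85],Rdown(-83),6)
# bin underside via depth: white pixels
K,T=campose('side');W=cloud(d,K,T);hsv=cv2.cvtColor(im,cv2.COLOR_BGR2HSV)
m=(hsv[...,1]<40)&(hsv[...,2]>120)&(W[...,1]>60)&(W[...,1]<220)&(W[...,0]>430)&(W[...,0]<600)&(W[...,2]>30)&(W[...,2]<200)
P=W[m];print(len(P),np.percentile(P,[1,50,99],axis=0).round(1))
E
```

```text
[ -10.8   33.3   -4.5  112.     6.7   34.7 -102.9] [[ 0.01   0.992  0.124]
 [-0.022  0.124 -0.992]
 [-1.     0.007  0.023]]
t 14.13 pos [519.6  90.1 139.8] |dp|/row 9.2 deg/row 0.23
9.1 -0.1 -1.1 0.0004 0.0038 -0.0013; 9.1 -0.1 -1.1 0.0004 0.0038 -0.0013; 9.1 -0.1 -1.1 0.0004 0.0038 -0.0013; 9.1 -0.1 -1 0.0004 0.0038 -0.0013; 9.1 -0.1 -1 0.0004 0.0038 -0.0013; 9.1 -0.1 -1 0.0004 0.0038 -0.0013
634 [[473.   80.5  77.7]
 [532.1 122.9  92.4]
 [553.  183.3 132.5]]
```

View pics/s5.png

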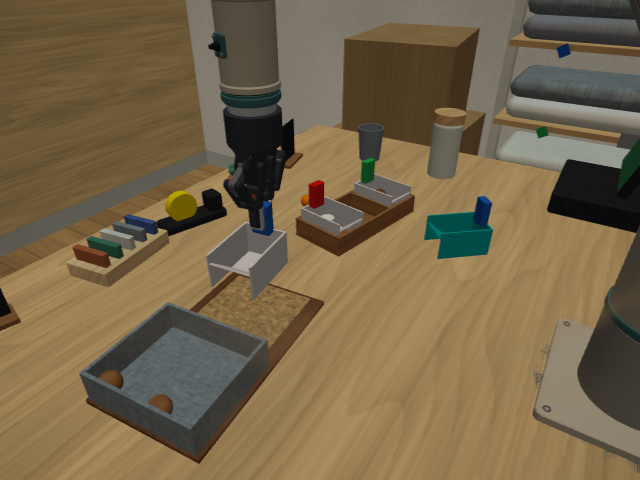

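The bin is empty, level and above the cork at (248,258), with its underside 62 mm below the TCP as expected. The balls are still in the tray. Descending.

Emit:
move_arm(
  plan="10 0 -1 0 0.004 0; 10 0 -1 0 0.004 0; 10 0 -1 0 0.004 0; 10 0 -1 0 0.004 0; 8 0 -1 0 0.004 0; 4 0 0 0 0.003 0; 1 0 0 0 0 0; 0 0 0 0 0 0",
)

```text
time: 14.8
tcp_pos: [521.0, 99.4, 83.3]
tool_rot: [[0.012, 0.991, 0.131], [0.005, 0.131, -0.991], [-1.0, 0.012, -0.003]]
contact_force: [-0.9, -0.1, -1.9]
gripper_width: 14.9
```

```bash
python3 - <<'E'
from h import *
plan([518.6,95.6,75],Rdown(-83),4)
E
```

```text
t 14.8 pos [521.   99.4  83.3] |dp|/row 2.4 deg/row 0.22
2.1 -0.7 0.9 0.0023 -0.0008 -0.003; 2.1 -0.7 0.9 0.0023 -0.0008 -0.003; 2.1 -0.7 0.9 0.0023 -0.0008 -0.003; 2.1 -0.7 0.9 0.0023 -0.0008 -0.003
```

Emit:
move_arm(
  plan="2 -0.5 0.5 0 0 -0.003; 2 -0.5 0.5 0 0 -0.003; 2 -0.5 0.5 0 0 -0.003; 1.5 0 0 0 0 -0.003; 1 0 0 0 0 0; 0 0 0 0 0 0; 0 0 0 0 0 0; 0 0 0 0 0 0",
)

```text
time: 15.47
tcp_pos: [521.2, 97.8, 75.5]
tool_rot: [[0.002, 0.991, 0.131], [0.004, 0.131, -0.991], [-1.0, 0.002, -0.003]]
contact_force: [-0.5, -0.2, -1.0]
gripper_width: 15.8
```

Emit:
move_arm(
  plan="0.7 0 0 0 0 0; 0.7 0 0 0 0 0; 0.5 0 0 0 0 0; 0 0 0 0 0 0; 0 0 0 0 0 0; 0 0 0 0 0 0; 0 0 0 0 0 0; 0 0 0 0 0 0",
)

```text
time: 16.13
tcp_pos: [521.4, 97.9, 74.0]
tool_rot: [[0.003, 0.991, 0.131], [0.004, 0.131, -0.991], [-1.0, 0.003, -0.003]]
contact_force: [0.5, 0.1, -0.8]
gripper_width: 15.4
```

Emit:
move_arm(
  plan="0.7 0 0 0 0 0; 0.7 0 0 0 0 0; 0.3 0 0 0 0 0; 0 0 0 0 0 0; 0 0 0 0 0 0; 0 0 0 0 0 0; 0 0 0 0 0 0; 0 0 0 0 0 0",
)

```text
time: 16.8
tcp_pos: [521.4, 97.9, 73.9]
tool_rot: [[0.003, 0.991, 0.131], [0.004, 0.131, -0.991], [-1.0, 0.004, -0.003]]
contact_force: [0.3, -0.0, 1.2]
gripper_width: 15.3
```

Contact: the force changed sign and z stopped. I release.

Emit:
move_arm(
  plan="0 0 0 0 0 0; 0 0 0 0 0 0; 0 0 0 0 0 0; 0 0 0 0 0 0; 0 0 0 0 0 0; 0 0 0 0 0 0; 0 0 0 0 0 0; 0 0 0 0 0 0",
  gripper=65,
)

```text
time: 17.47
tcp_pos: [522.1, 98.2, 73.7]
tool_rot: [[0.004, 0.991, 0.131], [0.004, 0.131, -0.991], [-1.0, 0.005, -0.003]]
contact_force: [1.1, 0.1, 0.2]
gripper_width: 64.8
```

Emit:
move_arm(
  plan="-6 0 0 0 0 0; -12 0 0 0 0 0; -18 0 0 0 0 0; -20 0 0 0 0 0; -20 0 0 0 0 0; -20 0 0 0 0 0; -20 0 0 0 0 0; -10 0 0 0 0 0",
)

```text
time: 18.13
tcp_pos: [518.9, 97.2, 204.9]
tool_rot: [[-0.003, 0.991, 0.131], [0.003, 0.131, -0.991], [-1.0, -0.002, -0.003]]
contact_force: [-0.2, 0.2, -0.0]
gripper_width: 65.0
```

```bash
python3 - <<'E'
from h import *
shot('side','s6');o,im,d=shot('top','t6')
K,T=campose('top');W=cloud(d,K,T)
C=np.array([499.8,293.7]);a=np.radians(5);x=np.array([np.cos(a),np.sin(a)]);y=np.array([-x[1],x[0]]);O=C-77*y
def loc(p): q=np.array(p[:2])-O;return (q@x).round(1),(q@y).round(1),round(p[2],1)
for cam in('top','side'):
  for t in('bin_blue','ball_blue1_center'):
    for r in nets.look_for(t,cam)[:6]: print(cam,t,r,loc(r['centre']))
hsv=cv2.cvtColor(im,cv2.COLOR_BGR2HSV);H,S,V=cv2.split(hsv)
m=(S<50)&(V>120)&(W[...,2]>14)&(W[...,2]<80)&(W[...,1]>60)&(W[...,1]<215)&(W[...,0]>430)&(W[...,0]<600)
P=W[m];print(len(P),np.percentile(P,[1,50,99],axis=0).round(1));r=cv2.minAreaRect(P[:,:2].astype(np.float32));print(r,loc([*r[0],0]))
Q=P[P[:,2]>60];print(len(Q),np.percentile(Q[:,2],[5,50,95]) if len(Q) else '')
E
```

```text
top bin_blue {'centre': [299.5, -237.4, 25.9], 'p': 0.72} (np.float64(-245.8), np.float64(-434.6), 25.9)
top ball_blue1_center {'centre': [635.1, -216.1, 24.4], 'p': 0.77} (np.float64(90.4), np.float64(-442.7), 24.4)
side bin_blue {'centre': [525.4, 119.7, 45.1], 'p': 0.86} (np.float64(10.3), np.float64(-98.6), 45.1)
side bin_blue {'centre': [294.1, -231.5, 35.2], 'p': 0.62} (np.float64(-250.7), np.float64(-428.3), 35.2)
side ball_blue1_center {'centre': [642.0, -205.3, 20.9], 'p': 0.56} (np.float64(98.2), np.float64(-432.5), 20.9)
side ball_blue1_center {'centre': [474.4, 342.6, 41.7], 'p': 0.55} (np.float64(-21.0), np.float64(127.9), 41.7)
side ball_blue1_center {'centre': [555.9, 354.6, 37.5], 'p': 0.24} (np.float64(61.2), np.float64(132.8), 37.5)Traceback (most recent call last):
  File "<stdin>", line 11, in <module>
    return _quantile_unchecked(
        a, q, axis, out, overwrite_input, method, keepdims, weights)
    return _ureduce(a,
                    func=_quantile_ureduce_func,
    ...<5 lines>...
                    overwrite_input=overwrite_input,
                    method=method)
    r = func(a, **kwargs)
    result = _quantile(arr,
                       quantiles=q,
    ...<2 lines>...
                       out=out,
                       weights=wgt)
    slices_having_nans = np.isnan(arr[-1, ...])
                                  ~~~^^^^^^^^^
IndexError: index -1 is out of bounds for axis 0 with size 0
```

View pics/s6.png

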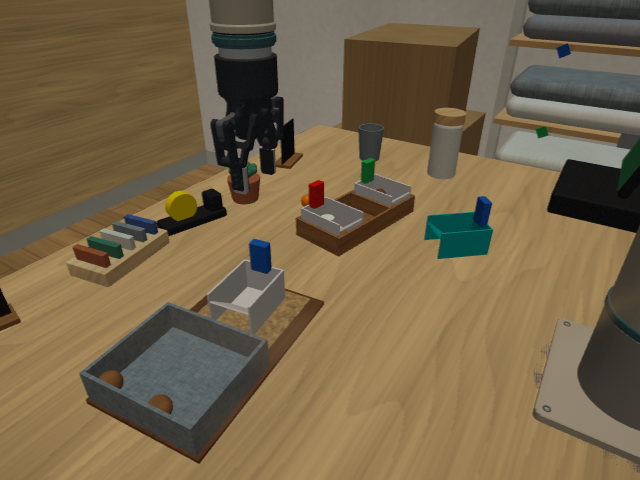

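View pics/t6.png

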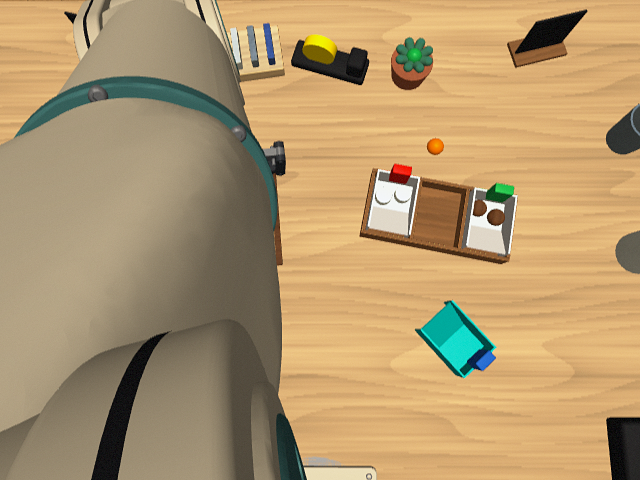

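The side view shows the bin upright on the cork, released, with its tab at (260,255). The balls are in the tray at (111,380) and (160,405). The arm blocks the top camera, so I move it aside to check.

Emit:
move_arm(
  plan="-6 0 12 0 0 0; -4 0 24 0 0 0; -2 0 32 0 0 0; 0 0 34 0 0 0; 0 0 34 0 0 0; 0 0 34 0 0 0; 0 0 30 0 0 0; 0 0 15 0 0 0",
)

```text
time: 19.1
tcp_pos: [543.3, -125.6, 207.5]
tool_rot: [[-0.021, 0.99, 0.143], [0.001, 0.143, -0.99], [-1.0, -0.021, -0.004]]
contact_force: [0.3, 0.2, -0.4]
gripper_width: 64.9
```

Emit:
move_arm(
  plan="-2 0 12 0 0 0; 0 0 24 0 0 0; 0 0 24 0 0 0; 0 0 15 0 0 0; 0 0 8 0 0 0; 0 0 0 0 0 0; 0 0 0 0 0 0; 0 0 0 0 0 0",
)

```text
time: 19.77
tcp_pos: [548.1, -225.1, 204.2]
tool_rot: [[-0.034, 0.991, 0.128], [0.0, 0.128, -0.992], [-0.999, -0.034, -0.005]]
contact_force: [-0.9, 0.4, -0.3]
gripper_width: 64.8
```

```bash
python3 - <<'E'
from h import *
o,im,d=shot('top','t7')
K,T=campose('top');W=cloud(d,K,T)
C=np.array([499.8,293.7]);a=np.radians(5);x=np.array([np.cos(a),np.sin(a)]);y=np.array([-x[1],x[0]]);O=C-77*y
def loc(p): q=np.array(p[:2])-O;return (q@x).round(1),(q@y).round(1),round(float(p[2]),1)
for cam in('top',):
  for t in('bin_blue','ball_blue1_center'):
    for r in nets.look_for(t,cam)[:6]: print(cam,t,r,loc(r['centre']))
hsv=cv2.cvtColor(im,cv2.COLOR_BGR2HSV);H,S,V=cv2.split(hsv)
m=(H>100)&(H<130)&(S>120)&(W[...,2]>104)&(W[...,1]>60)&(W[...,1]<215)&(W[...,0]>430)&(W[...,0]<600)
P=W[m]; print(len(P))
if len(P): r=cv2.minAreaRect(P[:,:2].astype(np.float32));print(P.mean(0),r,loc([*r[0],0]))
m=(W[...,2]>58)&(W[...,2]<75)&(W[...,1]>60)&(W[...,1]<215)&(W[...,0]>430)&(W[...,0]<600)
P=W[m]; print(len(P))
if len(P): r=cv2.minAreaRect(P[:,:2].astype(np.float32));print(np.percentile(P[:,2],[5,50,95]).round(1),r,loc([*r[0],0]))
E
```

```text
top bin_blue {'centre': [300.3, -237.6, 22.0], 'p': 0.83} (np.float64(-245.0), np.float64(-434.9), 22.0)
top bin_blue {'centre': [516.8, 140.5, 40.8], 'p': 0.75} (np.float64(3.6), np.float64(-77.1), 40.8)
top ball_blue1_center {'centre': [474.1, 336.2, 40.6], 'p': 0.54} (np.float64(-21.9), np.float64(121.6), 40.6)
top ball_blue1_center {'centre': [637.7, -210.3, 23.0], 'p': 0.53} (np.float64(93.4), np.float64(-437.1), 23.0)
198
[518.86034676  97.46078466 112.07272274] ((519.4320068359375, 97.7935562133789), (29.410137176513672, 15.938377380371094), 8.338626861572266) (np.float64(2.5), np.float64(-119.9), 0.0)
488
[59.2 66.6 70.3] ((497.21954345703125, 153.44473266601562), (104.75241088867188, 136.5479736328125), 9.665367126464844) (np.float64(-14.8), np.float64(-62.5), 0.0)
```

View pics/t7.png

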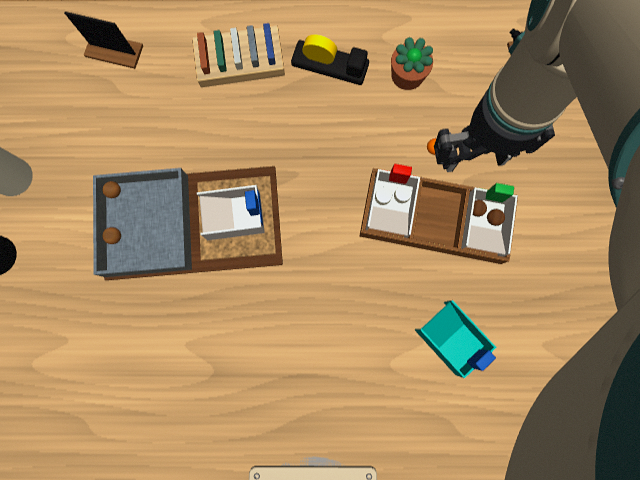

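The top view shows the bin centred on the cork at (231,212). Its tab top is at 112 mm, which is the pad's 12 mm plus the tab's 100 mm. Both balls are in the tray at (111,189) and (111,236), and the arm is clear of everything. I hand the job in.

```bash
python3 -c "
from cell import env
print(env.job_done())"
```

```text
the job is handed in; nothing more can be done
None
```

The job is done and handed in at about 20 s of the 51 s allowed; no verdict was reported. I gripped the blue tab, lifted the bin straight up and level, and tipped it to about 61° over the grey tray. Both balls rolled out, and I then stood the empty bin on the cork pad and let go.

**First tip:** I stopped the first attempt to tip, with the lip towards the robot, at about 29° because joint 6 was near its lower limit. I levelled the bin, turned it, and tipped it along the tray's y axis instead.

**Last checks:**
- **Bin:** its tab top is 112 mm above the table, which matches an upright bin on the pad. Its centre is about 1–2 mm from the pad's centre.
- **Balls:** both show inside the tray in the side and top pictures. Measured in the tray's frame, they lie near (-21, 125) and (61, 133) mm, within the limits. The network missed the second ball in the last top view and gave it only p = 0.24 in the side view, but it is plain in both pictures.
- **Arm:** it is parked clear of everything, over the frame with the fingertips at 204 mm height.
- **Disagreement:** the outline I fitted to the bin's rim in the last top view came out too big and off-centre, probably because it took in part of the tray wall. I relied on the tab measurement and the network's bin position, which agree.

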